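# Put the washed glazing kit to dry: caps off the bottles, mugs on the draining pegs

### The arm

A 7-joint arm with a two-finger parallel gripper is mounted at the origin on a cart in front of the work surface, level with it; the furniture and walls round the work are solid. World frame = base frame: x ahead of the robot, y to its left, z up, the work surface at z = 0. Lengths are in m, angles in rad, forces in N, time in s.
With the tool pointing down it reaches from about 0.35 to 0.9 m from the base axis. Payload 8.1 kg.
Tool frame: the origin (TCP) lies on the centre line of the jaws, within the pads' length; the fingertips stand 19 mm ahead of it and the grasp point (between the pads) is the TCP (arm.tip_reach is the distance from the TCP to the fingertips, in m); z points along the fingers, y is the line along which they close (so a half turn about z gives the same grasp; the last joint's range is limited). The gripper opens to 92 mm and grips with 3 to 60 N. Pads are 19 mm wide; open, the fingers measure 130 mm over their backs; the gripper's body (75 mm by 190 mm) begins 47 mm behind the grasp point.
Start: joints at [1.136, 0.434, 0.025, 1.573, -0.012, 1.134, -0.075], TCP at [0.204, -0.591, 0.246] pointing down, gripper open.
Joint ranges: [-2.62, 2.62], [-0.44, 2.09], [-1.27, 1.32], [0.08, 2.57], [-1.32, 4.46], [0.12, 2], [-2.74, 2.74]. Speed limits (rad/s): [2.22, 2.22, 3.01, 3.01, 3.14, 3.14, 3.14].

### API

Orientations are given as a rotation vector (axis times angle).
In Python, from cell import arm gives the robot as it stands.
- The arm moves only by the tool arm_command, never from a script. Its argument "targets" is a list that holds one entry, the list of rows, each a list of 6 numbers: the shift along the tool's x, y, z in m, then the turn, a rotation vector about the tool's x, y, z in rad. A call has 1 to 10 rows; each row shifts and turns the commanded pose from where the row before left it, along the tool's axes as they then stand; what a row does not reach is not made up. A row lasts 1/8 s, in which the tool goes at most 62.5 mm and 10.7 degrees, less where a joint would pass 70% of its speed; a pose out of reach is approached as far as the arm can. A call with a gripper value outside its range is refused whole. "jaw" is the finger opening in m, from 0 to 0.0918, set as the call begins (left out, the last holds). The fingers move at their own pace and stop on an object; "newtons" is the grip in N (left out, the last holds). Time passes only in rows, so rows that do not move let the fingers close. It gives the time, the measured TCP pose, the force, the opening and the grip force at its end, in the units of the state.
- arm.observe(): the state, without advancing time (a new reading comes with each control period).
- arm.get_image(name): name is "side" or "top" or "wrist"; returns a dict with "pixels" (384x512x3 uint8, red, green, blue), "z_map" (384x512 float32, m along the optical axis (not along the pixel's ray), 0 where there is no reading), "fx", "fy", "cx", "cy" (pixels), "xyz" and "rotation" of the camera in the world; the wrist camera has in their place "T_tool_cam" (4x4, takes a point from camera to tool coordinates, whose origin is the TCP and whose axes are the flange's). Camera axes: x right, y down, z forward; pixel columns grow to the right and rows downward; lengths in m; the calibration is good to about 2 mm. A picture is of the moment at which its call begins: read the wrist's pose just before it.
- arm.sign_off(): hands the job in; it is judged then, once.
The state is a dict: "clock": time; "joints": joint angles; "dq": joint speeds; "joint_efforts": joint torques, N m; "position": TCP position; "ee_rot": TCP orientation; "force": force on the tool from outside, world axes, zero at the start; "ft_torque": the same for the moment, N m; "width": opening from 0.0 (shut) to 1.0 (fully open); "gripper_force": force on a finger pad.
Only numpy, scipy, OpenCV 4.12 (cv2) and the standard library are available. Lean on these libraries where they do the work, as an engineer would, in place of code of your own. Each camera call takes 0.05 s, during which the arm holds its last target. There are 200 camera calls.

### The job

The glazing kit has been washed and must dry: lift the loose cap off every capped squeeze bottle and set each cap, mouth down, into the well of the wooden cap block that is ringed in its colour, leaving the bottles standing open where they are. Hang every mug mouth down on a draining peg of its own, pushed fully home so that the inside of its floor rests on the peg's tip. Do it in any order, let go of everything, tip no bottle over and do not knock the blue glaze jar about.

Things in the scene. Friction and masses are not known exactly. Their poses are not given: they have to be found in the camera images.
- drain_rack: Fixed wooden draining rack: level rail (430 mm along own y, 45 mm high, centred 125 mm up, front face at own x=0) with four dowel pegs, 14 mm thick, 105 mm long, 110 mm apart, rising from the rail at 50 degrees above level towards own -x (the robot). A white drip tray lies beneath. Origin: on the worktop below the middle of the rail's front face.
- peg_0 (a point): Rounded tip of a draining peg (leftmost, +y, end), the outermost point on the peg's axis, 205 mm above the worktop. Axes as drain_rack: the peg runs from its tip down to the rail along (0.643, 0, -0.766) in these axes.
- peg_1 (a point): Rounded tip of a draining peg (second from the +y end), the outermost point on the peg's axis, 205 mm above the worktop. Axes as drain_rack: the peg runs from its tip down to the rail along (0.643, 0, -0.766) in these axes.
- peg_2 (a point): Rounded tip of a draining peg (third from the +y end), the outermost point on the peg's axis, 205 mm above the worktop. Axes as drain_rack: the peg runs from its tip down to the rail along (0.643, 0, -0.766) in these axes.
- peg_3 (a point): Rounded tip of a draining peg (rightmost, -y, end), the outermost point on the peg's axis, 205 mm above the worktop. Axes as drain_rack: the peg runs from its tip down to the rail along (0.643, 0, -0.766) in these axes.
- mug_a: White mug, standing mouth down at first; may be absent. 90 mm high, 70 mm outside diameter, cavity 58 mm wide and 80 mm deep, floor 10 mm thick, 0.23 kg. Origin: centre of its mouth, on the centre line; z towards its foot, so z points up as it stands mouth down. Loop handle on its own -x side: 10 mm thick, out to 63 mm from the centre line, z 14 to 69 mm.
- mug_b: Terracotta pink mug, standing mouth down at first; may be absent. 90 mm high, 70 mm outside diameter, cavity 58 mm wide and 80 mm deep, floor 10 mm thick, 0.23 kg. Origin: centre of its mouth, on the centre line; z towards its foot, so z points up as it stands mouth down. Loop handle on its own -x side: 10 mm thick, out to 63 mm from the centre line, z 14 to 69 mm.
- mug_c: White mug, standing mouth down at first; may be absent. 90 mm high, 70 mm outside diameter, cavity 58 mm wide and 80 mm deep, floor 10 mm thick, 0.23 kg. Origin: centre of its mouth, on the centre line; z towards its foot, so z points up as it stands mouth down. Loop handle on its own -x side: 10 mm thick, out to 63 mm from the centre line, z 14 to 69 mm.
- mug_d: Terracotta pink mug, standing mouth down at first; may be absent. 90 mm high, 70 mm outside diameter, cavity 58 mm wide and 80 mm deep, floor 10 mm thick, 0.23 kg. Origin: centre of its mouth, on the centre line; z towards its foot, so z points up as it stands mouth down. Loop handle on its own -x side: 10 mm thick, out to 63 mm from the centre line, z 14 to 69 mm.
- bottle_r: White plastic squeeze bottle with a red band, loose, upright, 56 mm diameter, 0.2 kg. Origin: centre of its underside. Its flat shoulder is 102 mm up; on it stand a collar of 31 mm diameter (to 116 mm) and a pointed nozzle (to 146 mm). The red cap may sit loosely over them.
- cap_r: Red hood cap, hollow, closed top, 54 mm high, 42 mm diameter at the mouth narrowing to 37 mm at the top, 30 g. Origin: centre of its mouth; z towards its closed top. At first it sits loose on the shoulder of bottle_r (mouth 102 mm up), over the nozzle; it must rise 45 mm straight up to come clear. May be absent (bottle already open).
- bottle_g: White plastic squeeze bottle with a green band, loose, upright, 56 mm diameter, 0.2 kg. Origin: centre of its underside. Its flat shoulder is 102 mm up; on it stand a collar of 31 mm diameter (to 116 mm) and a pointed nozzle (to 146 mm). The green cap may sit loosely over them.
- cap_g: Green hood cap, hollow, closed top, 54 mm high, 42 mm diameter at the mouth narrowing to 37 mm at the top, 30 g. Origin: centre of its mouth; z towards its closed top. At first it sits loose on the shoulder of bottle_g (mouth 102 mm up), over the nozzle; it must rise 45 mm straight up to come clear. May be absent (bottle already open).
- bottle_y: White plastic squeeze bottle with a yellow band, loose, upright, 56 mm diameter, 0.2 kg. Origin: centre of its underside. Its flat shoulder is 102 mm up; on it stand a collar of 31 mm diameter (to 116 mm) and a pointed nozzle (to 146 mm). The yellow cap may sit loosely over them.
- cap_y: Yellow hood cap, hollow, closed top, 54 mm high, 42 mm diameter at the mouth narrowing to 37 mm at the top, 30 g. Origin: centre of its mouth; z towards its closed top. At first it sits loose on the shoulder of bottle_y (mouth 102 mm up), over the nozzle; it must rise 45 mm straight up to come clear. May be absent (bottle already open).
- cap_block: Fixed block of light wood, 76 mm (its x) by 236 mm (its y), 26 mm high, with three round wells in its top in a row along its y, 75 mm apart, each 50 mm in diameter and 14 mm deep, with a red, a green and a yellow ring painted round them. Origin: centre of its underside.
- well_r (a point): Centre of the floor of the cap block's well that has a red ring painted round it, 12 mm above the worktop, 14 mm below the block's top. Axes as cap_block.
- well_g (a point): Centre of the floor of the cap block's well that has a green ring painted round it, 12 mm above the worktop, 14 mm below the block's top. Axes as cap_block.
- well_y (a point): Centre of the floor of the cap block's well that has a yellow ring painted round it, 12 mm above the worktop, 14 mm below the block's top. Axes as cap_block.
- glaze_jar: Bystander: blue and white lidded glaze jar, 67 mm diameter, 83 mm high. Origin: centre of its underside.
There are look-alikes about, which are no part of the job. There is more than one size of the cap_g; the one meant has the size given above.

How it is judged:
By the outcome, as a careful person would: the job done as asked, in the order asked, and still so for the second after the job is handed in, with the robot touching nothing.
Of mug_a, mug_b, mug_c, mug_d only 3 to 4 are there at a start; the rules pass over those that are not, and their reading is None.
Of cap_r, cap_g, cap_y only 2 to 3 are there at a start; the rules pass over those that are not, and their reading is None.
At some moment in a run one of mug_a, mug_b, mug_c, mug_d may be knocked a few centimetres aside while the robot is not near it.
It also fails if it takes over 208 s, if anything falls off the work surface, if the arm or the gripper's body presses on something with over 40 N, if the wrist force passes 120 N, or if a joint passes its speed limit or range.

## Working session

There is one attempt and no reset: what is moved stays moved. The work goes in short steps, Python scripts to look and compute and a tool call to move; the robot and the scene stay as the last step left them, time stands still between calls to the robot, and variables do not carry over. Pictures are saved under pics/ and viewed, at most 14 in all, crops included, and the job is handed in when it is done.

Besides the shell and the picture viewer there is one more tool, called as name([rows], argument=value, ...), one row to a line, values as JSON. arm_command: Moves the arm, as the interface text tells. Its arguments: {"type":"object","properties":{"targets":{"type":"array","items":{"type":"array","items":{"type":"array","items":{"type":"number"}}}},"jaw":{"type":"number"},"newtons":{"type":"number"}},"required":["targets"]}

```bash
ls; mkdir -p pics; python3 - <<'E'
from cell import arm
import cv2,numpy as np
print(arm.observe())
for n in("top","side"):
    d=arm.get_image(n); cv2.imwrite(f"pics/{n}0.png",cv2.resize(d["pixels"][:,:,::-1],(800,600),interpolation=cv2.INTER_CUBIC)); np.savez(f"{n}0.npz",**d)
    print(n,d["fx"],d["cx"],d["cy"],d["xyz"],d["rotation"])
E
```

```text
pics
{'clock': 0.0, 'joints': array([ 1.13636973,  0.43523929,  0.02496258,  1.5741078 , -0.01156696,
        1.13400657, -0.07506738]), 'dq': array([ 0.00055968,  0.00045216,  0.00099456,  0.00104654,  0.00033137,
       -0.00015539,  0.00023089]), 'joint_efforts': array([-3.92170041e-04, -6.67853093e+01,  9.84536223e-01, -3.14459431e+01,
       -6.05199533e-02,  4.28507896e-02,  1.35092664e-04]), 'position': array([ 0.20338961, -0.5904603 ,  0.24493058]), 'ee_rot': array([-3.09691993e+00, -5.18565289e-01,  6.83193133e-04]), 'force': array([ 1.01565824, -0.09825639,  0.02182661]), 'ft_torque': array([-0.04708965, -0.00024523,  0.02809323]), 'gripper_force': 0.0, 'width': 0.9982661812572999}
top 411.6163263823481 254.8956243674873 194.11105782617963 [0.32011274 0.02066517 1.36836361] [-2.10242053  2.14043205 -0.18903369]
side 393.50005273479786 267.7082083582452 192.5789535502076 [-0.0287824   0.83795097  0.73523298] [-0.81509149  2.36769415 -1.35448714]
```

View pics/top0.png

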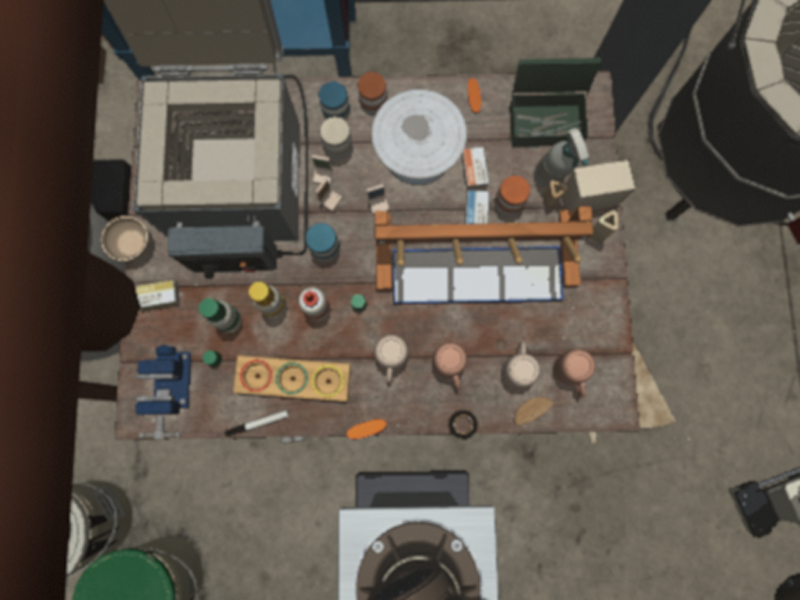

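View pics/side0.png

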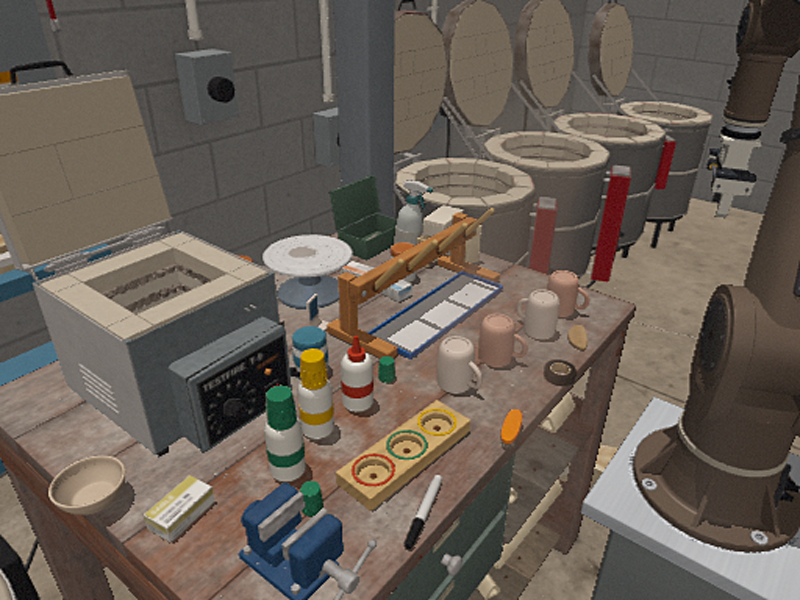

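The top view shows the four mugs, left to right at about (391,352), (450,360), (522,370) and (577,367). The green and yellow bottles at (215,312) and (264,296) are capped, and the red one at (313,300) is open with a bare red nozzle. The cap block is near (292,378), with its wells ordered red, green, yellow from the left. The blue jar is at (322,240), and two small green decoy caps lie on the table at (358,302) and (211,357).

```bash
cat > h.py <<'E'
import numpy as np,cv2
from scipy.spatial.transform import Rotation as R
from scipy.optimize import least_squares
def cloud(d,pose=None):
    z=np.asarray(d["z_map"]); v,u=np.mgrid[:z.shape[0],:z.shape[1]]
    P=np.stack([(u-d["cx"])/d["fx"]*z,(v-d["cy"])/d["fy"]*z,z],-1)
    if "T_tool_cam" in d:
        T=np.asarray(d["T_tool_cam"]); P=P@T[:3,:3].T+T[:3,3]
        P=R.from_rotvec(pose[1]).apply(P.reshape(-1,3)).reshape(P.shape)+pose[0]
    else: P=R.from_rotvec(d["rotation"]).apply(P.reshape(-1,3)).reshape(P.shape)+d["xyz"]
    P[z<=0]=np.nan
    return P
def circ(p,r0=None):
    f=lambda q:np.hypot(p[:,0]-q[0],p[:,1]-q[1])-(r0 or q[2])
    s=least_squares(f,[*p[:,:2].mean(0),.03],loss="soft_l1",f_scale=.001); return s.x
E
python3 - <<'E'
from h import *
t=dict(np.load("top0.npz"));s=dict(np.load("side0.npz"))
P=cloud(t);Q=cloud(s)
def at(u,v,r=12):
    u,v=u*.64,v*.64
    return P[int(v)-r:int(v)+r,int(u)-r:int(u)+r].reshape(-1,3)
print("table",np.nanmedian(P[250:270,150:300,2]),[P[int(v*.64),int(u*.64)].round(3) for u,v in((560,320),(200,420))])
for n,u,v in(("m1",391,352),("m2",450,360),("m3",522,370),("m4",577,367)):
    p=at(u,v,20);q=p[(p[:,2]>.08)&(p[:,2]<.1)]
    c=np.nanmean(q,0)
    A=np.concatenate([P.reshape(-1,3),Q.reshape(-1,3)]);dd=A[:,:2]-c[:2];r=np.hypot(*dd.T)
    w=A[(r<.045)&(A[:,2]>.03)&(A[:,2]<.08)]
    qs=Q.reshape(-1,3);qs=qs[(np.hypot(qs[:,0]-c[0],qs[:,1]-c[1])<.05)&(qs[:,2]>.083)&(qs[:,2]<.1)]
    h=A[(r>.042)&(r<.068)&(A[:,2]>.02)&(A[:,2]<.085)]
    hm=np.nanmean(h,0)[:2]-c[:2]
    print(n,"top c",c.round(4),len(q),"side",np.nanmean(qs,0).round(4),"bbox",((q.min(0)+q.max(0))/2).round(4),"handle deg",np.degrees(np.arctan2(hm[1],hm[0])).round(1),len(h))
for n,u,v in(("g",211,309),("y",261,292),("r",312,298),("jar",322,237),("dg1",358,302),("dg2",211,357)):
    p=at(u,v,16 if n!="dg1" else 10);zm=np.nanmax(p[:,2]);q=p[p[:,2]>zm-.008]
    qs=Q.reshape(-1,3);qs=qs[(np.hypot(qs[:,0]-q[:,0].mean(),qs[:,1]-q[:,1].mean())<.04)&(qs[:,2]>zm-.008)&(qs[:,2]<zm+.01)]
    print(n,zm.round(4),q.mean(0).round(4),((q.max(0)+q.min(0))/2).round(4),(q.max(0)-q.min(0)).round(3),qs.mean(0).round(4))
# block
m=(P[...,2]>.02)&(P[...,2]<.032);mm=np.zeros(m.shape,np.uint8);mm[int(350*.64):int(405*.64),int(228*.64):int(356*.64)]=1
b=P[m&(mm>0)];(c,sz,a)=cv2.minAreaRect(b[:,:2].astype(np.float32)*1000);print("block",c,sz,a,b[:,2].mean())
hsv=cv2.cvtColor(t["pixels"],cv2.COLOR_RGB2HSV)
for n,(u,v) in dict(r=(257,375),g=(292,378),y=(328,380)).items():
    p=at(u,v,9);q=p[p[:,2]<.018];print("well",n,q.mean(0).round(4),len(q))
# rail
m=(P[...,2]>.14)&(P[...,2]<.155);mm[:]=0;mm[int(215*.64):int(250*.64),int(370*.64):int(600*.64)]=1
b=P[m&(mm>0)];(c,sz,a)=cv2.minAreaRect(b[:,:2].astype(np.float32)*1000);print("rail",c,sz,a,b[:,2].mean())
m=(P[...,2]>.165)&(P[...,2]<.25);mm[:]=0;mm[int(200*.64):int(275*.64),int(370*.64):int(610*.64)]=1
n,l=cv2.connectedComponents((m&(mm>0)).astype(np.uint8))
for i in range(1,n):
    q=P[l==i]
    if len(q)>4: k=q[:,2].argmax();print("peg",len(q),q.mean(0).round(4),"top",q[k].round(4))
x=P[int(258*.64),int(400*.64)];print(x)
E
```

```text
table 0.0002976150367273167 [array([ 0.536, -0.318, -0.002]), array([ 0.337,  0.449, -0.001])]
m1 top c [0.4635 0.0461 0.0872] 323 side [0.4613 0.0506 0.0874] bbox [0.4637 0.046  0.0881] handle deg 171.9 86
m2 top c [ 0.4451 -0.0722  0.0873] 328 side [ 0.4434 -0.0677  0.0873] bbox [ 0.4446 -0.0724  0.0886] handle deg -165.0 75
m3 top c [ 0.4208 -0.216   0.0873] 328 side [ 0.4193 -0.213   0.0871] bbox [ 0.4203 -0.2161  0.0873] handle deg -6.4 62
m4 top c [ 0.4271 -0.3256  0.0875] 335 side [ 0.4266 -0.3227  0.0872] bbox [ 0.4274 -0.327   0.0878] handle deg -165.7 77
g 0.1621 [0.5459 0.3951 0.1566] [0.5449 0.3941 0.1581] [0.037 0.035 0.008] [0.544  0.3962 0.1558]
y 0.1633 [0.5743 0.2989 0.1575] [0.5748 0.3    0.1594] [0.034 0.03  0.008] [0.5758 0.2996 0.1563]
r 0.1461 [0.5672 0.2041 0.1432] [0.567  0.2043 0.1424] [0.008 0.003 0.007] [0.5659 0.2068 0.1424]
jar 0.0903 [0.7024 0.1893 0.0846] [0.702  0.1885 0.0863] [0.061 0.062 0.008] [0.7005 0.191  0.0832]
dg1 0.0464 [0.5737 0.1153 0.0419] [0.5736 0.1162 0.0424] [0.027 0.026 0.008] [0.5731 0.1168 0.0411]
dg2 0.0478 [0.4609 0.4242 0.0428] [0.4606 0.4241 0.0438] [0.026 0.027 0.008] [0.4604 0.4248 0.0415]
block (416.8806457519531, 254.711181640625) (236.16758728027344, 76.12557983398438) 84.82771301269531 0.0256028962669373
well r [0.4245 0.3316 0.0117] 172
well g [0.4174 0.2566 0.0117] 173
well y [0.4101 0.181  0.0115] 181
rail (689.1701049804688, -140.25186157226562) (428.7835998535156, 74.33861541748047) 89.09268188476562 0.14690199244902305
peg 54 [ 0.628  -0.3041  0.1918] top [ 0.619  -0.305   0.2101]
peg 43 [0.6283 0.0237 0.1921] top [0.6165 0.0252 0.2097]
peg 53 [ 0.6292 -0.0855  0.1907] top [ 0.6082 -0.0846  0.2105]
peg 51 [ 0.6288 -0.1945  0.1912] top [ 0.6183 -0.1981  0.2092]
[0.62432101 0.02218964 0.20249364]
```

```bash
cat >> h.py <<'E'
def plan(wps,step=.055,ang=.16,quiet=False):
    """wps: list of (xyz, tilt_deg forward, yaw_deg about world z[, n rows min]); prints rows from measured pose"""
    from cell import arm
    o=arm.observe(); p=np.array(o["position"]); r=R.from_rotvec(o["ee_rot"])
    print("at",p.round(4),"t",round(o["clock"],2),"w",round(o["width"]*.0918,4),"F",np.round(o["force"],1))
    for w in wps:
        tp=np.array(w[0]);tr=R.from_euler("z",w[2],degrees=True)*R.from_euler("y",-w[1],degrees=True)*R.from_matrix(np.diag([1,-1,-1.]))
        n=int(max(np.ceil(np.linalg.norm(tp-p)/step),np.ceil((r.inv()*tr).magnitude()/ang),w[3] if len(w)>3 else 1))
        p0,r0,dr=p.copy(),r,(r.inv()*tr).as_rotvec(); rows=[]
        for k in range(1,n+1):
            q=p0+(tp-p0)*k/n; qr=r0*R.from_rotvec(dr*k/n)
            s=np.round(r.inv().apply(q-p),3); a=np.round((r.inv()*qr).as_rotvec(),2)
            if k==n: s=np.round(r.inv().apply(q-p),4); a=np.round((r.inv()*qr).as_rotvec(),3)
            rows.append([*map(float,s+0.),*map(float,a+0.)]); p=p+r.apply(s); r=r*R.from_rotvec(a)
        print(w[:3]); [print("  [",str(rows[i:i+10])[0:],"]") for i in range(0,n,10)]
E
python3 - <<'E'
from h import *
plan([([.427,-.326,.24],0,0),([.427,-.326,.065],0,0),([.427,-.326,.25],0,0),([.55,-.3045,.274],40,0)])
E
```

```text
at [ 0.2034 -0.5905  0.245 ] t 0.1 w 0.0919 F [-0.5 -0.2 -0.6]
([0.427, -0.326, 0.24], 0, 0)
  [ [[0.043, -0.025, 0.001, 0.0, 0.0, 0.05], [0.041, -0.028, 0.0, 0.0, 0.0, 0.04], [0.04, -0.029, 0.001, 0.0, 0.0, 0.05], [0.038, -0.031, 0.001, 0.0, 0.0, 0.05], [0.037, -0.033, 0.001, 0.0, 0.0, 0.05], [0.036, -0.034, 0.0, 0.0, 0.0, 0.04], [0.0334, -0.0364, 0.0012, -0.001, 0.001, 0.052]] ]
([0.427, -0.326, 0.065], 0, 0)
  [ [[0.0, 0.0, 0.044, 0.0, 0.0, 0.0], [0.0, 0.0, 0.044, 0.0, 0.0, 0.0], [0.0, 0.0, 0.043, 0.0, 0.0, 0.0], [-0.0001, 0.0, 0.044, 0.0, 0.0, 0.0]] ]
([0.427, -0.326, 0.25], 0, 0)
  [ [[0.0, 0.0, -0.046, 0.0, 0.0, 0.0], [0.0, 0.0, -0.046, 0.0, 0.0, 0.0], [0.0, 0.0, -0.047, 0.0, 0.0, 0.0], [0.0001, -0.0001, -0.046, 0.0, 0.0, 0.0]] ]
([0.55, -0.3045, 0.274], 40, 0)
  [ [[0.025, -0.004, -0.005, 0.0, 0.14, 0.0], [0.025, -0.005, -0.001, 0.0, 0.14, 0.0], [0.025, -0.004, 0.002, 0.0, 0.14, 0.0], [0.024, -0.004, 0.006, 0.0, 0.14, 0.0], [0.0235, -0.0045, 0.0086, 0.0, 0.138, 0.0]] ]
```

arm_command([
  [[0.043,-0.025,0.001,0,0,0.05],[0.041,-0.028,0,0,0,0.04],[0.04,-0.029,0.001,0,0,0.05],[0.038,-0.031,0.001,0,0,0.05],[0.037,-0.033,0.001,0,0,0.05],[0.036,-0.034,0,0,0,0.04],[0.033,-0.036,0.001,-0.001,0.001,0.052],[0,0,0,0,0,0]],
], jaw=0.0918)

```text
clock: 1.1
position: [0.4295, -0.3227, 0.2404]
ee_rot: [-3.141, -0.01, -0.003]
force: [0.0, -0.0, -0.7]
width: 0.998
gripper_force: 0.0
```

```bash
cat >> h.py <<'E'
def top(save=None):
    from cell import arm
    d=arm.get_image("top")
    if save: cv2.imwrite(save,cv2.resize(d["pixels"][:,:,::-1],(800,600)))
    return cloud(d)
def wrist(save=None):
    from cell import arm
    o=arm.observe(); d=arm.get_image("wrist")
    if save: cv2.imwrite(save,d["pixels"][:,:,::-1])
    return cloud(d,(o["position"],o["ee_rot"])),d
def disc(P,c,z0,z1,r=.05):
    q=P.reshape(-1,3); q=q[(np.hypot(q[:,0]-c[0],q[:,1]-c[1])<r)&(q[:,2]>z0)&(q[:,2]<z1)]
    return np.r_[np.nanmean(q,0),(q[:,:2].min(0)+q[:,:2].max(0))/2,q[:,:2].max(0)-q[:,:2].min(0),len(q)].round(4) if len(q) else None
E
python3 - <<'E'
from h import *
T=top();W,d=wrist("pics/w1.png")
print("top",disc(T,(.427,-.326),.084,.1)); print("wr",disc(W,(.427,-.326),.084,.1))
E
```

```text
top [ 4.041e-01 -3.300e-01  8.940e-02  4.037e-01 -3.296e-01  1.500e-02
  4.410e-02  3.900e+01]
wr [ 4.299e-01 -3.290e-01  8.740e-02  4.291e-01 -3.293e-01  6.160e-02
  6.080e-02  3.498e+03]
```

View pics/w1.png

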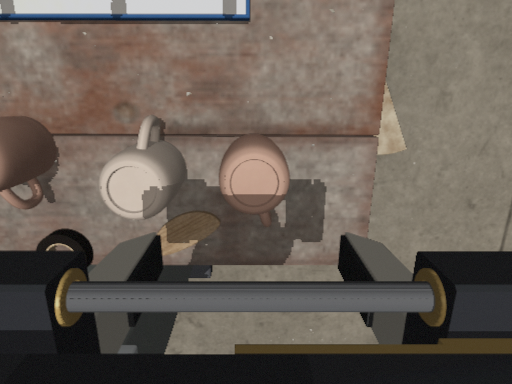

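The wrist view shows the pink mug_d at about (255,183) with its handle towards the robot at (267,215). Its centre comes out at (0.429, -0.328), so the descent is clear.

arm_command([
  [[0,0.005,0.03,0,0,0],[0,0,0.04,0,0,0],[0,0,0.04,0,0,0],[0,0,0.04,0,0,0],[0,0,0.025,0,0,0],[0,0,0,0,0,0],[0,0,0,0,0,0]],
])

```text
clock: 2.08
position: [0.4269, -0.3332, 0.0666]
ee_rot: [3.14, -0.002, 0.003]
force: [0.4, 0.4, 0.6]
width: 1.0
gripper_force: 0.0
```

arm_command([
  [[0,0,0,0,0,0],[0,0,0,0,0,0],[0,0,0,0,0,0],[0,0,0,0,0,0],[0,0,0,0,0,0],[0,0,0,0,0,0]],
], jaw=0.06, newtons=25)

```text
clock: 2.82
position: [0.4274, -0.3321, 0.0665]
ee_rot: [3.14, 0.0, 0.003]
force: [-1.4, 1.4, 6.9]
width: 0.796
gripper_force: 25.0
```

arm_command([
  [[0,0,-0.02,0,0,0],[0,0,-0.04,0,0,0],[0,0,-0.045,0,0,0],[0,0,-0.045,0,0,0],[0,0,-0.035,0,0,0],[0,0,0,0,0,0]],
])

```text
clock: 3.58
position: [0.4279, -0.3327, 0.2535]
ee_rot: [3.138, -0.001, 0.009]
force: [0.1, -0.8, -2.3]
width: 0.795
gripper_force: 25.0
```

```bash
python3 - <<'E'
from h import *
plan([([.5505,-.3045,.274],40,0)])
E
```

```text
at [ 0.4279 -0.3327  0.2535] t 3.58 w 0.073 F [ 0.1 -0.8 -2.3]
([0.5505, -0.3045, 0.274], 40, 0)
  [ [[0.025, -0.006, -0.004, 0.0, 0.14, 0.0], [0.024, -0.005, -0.001, 0.0, 0.14, 0.0], [0.025, -0.006, 0.003, 0.0, 0.14, 0.0], [0.024, -0.006, 0.007, 0.0, 0.13, 0.0], [0.023, -0.0052, 0.0092, 0.004, 0.143, 0.002]] ]
```

arm_command([
  [[0.02,-0.006,-0.015,0,0.14,0],[0.02,-0.005,-0.008,0,0.14,0],[0.025,-0.006,0.003,0,0.14,0],[0.026,-0.006,0.015,0,0.135,0],[0.026,-0.005,0.019,0.004,0.14,0.002],[0,0,0,0,0,0],[0,0,0,0,0,0]],
])

```text
clock: 4.45
position: [0.5494, -0.3039, 0.2744]
ee_rot: [-2.955, -0.001, -1.051]
force: [0.4, 0.6, -2.3]
width: 0.795
gripper_force: 25.0
```

```bash
python3 - <<'E'
from h import *
W,d=wrist("pics/w2.png")
d0=np.array([.643,0,-.766])
plan([([.5505,-.3045,.274],40,0),(np.array([.608,-.3045,.205])+.0135*d0,40,0)],step=.03)
E
```

```text
at [ 0.5499 -0.304   0.2751] t 4.5 w 0.0729 F [-1.1  0.3 -1.7]
([0.5505, -0.3045, 0.274], 40, 0)
  [ [[-0.0002, 0.0005, 0.0012, -0.005, 0.014, -0.001]] ]
(array([ 0.6166805, -0.3045   ,  0.194659 ]), 40, 0)
  [ [[0.0, 0.0, 0.026, 0.0, 0.0, 0.0], [0.0, 0.0, 0.026, 0.0, 0.0, 0.0], [0.0, 0.0, 0.025, 0.0, 0.0, 0.0], [-0.0004, 0.0, 0.0263, 0.0, 0.0, 0.0]] ]
```

View pics/w2.png

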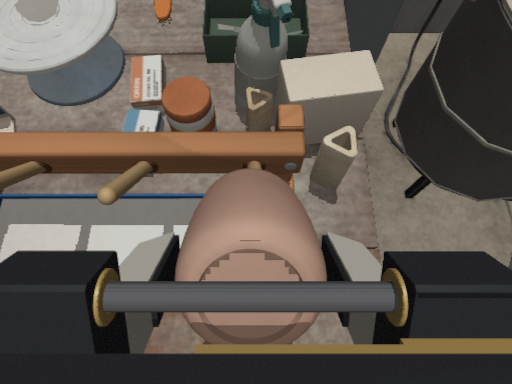

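The wrist view shows the mug held centrally at about (250,250), with peg_3 going into it at (255,165) and peg_2's tip at (108,195). The mug is aligned, so I insert it.

arm_command([
  [[0,0,0.001,-0.005,0.014,0],[0,0,0.026,0,0,0],[0,0,0.026,0,0,0],[0,0,0.025,0,0,0],[0,0,0.014,0,0,0],[0,0,0.006,0,0,0],[0,0,0,0,0,0],[0,0,0,0,0,0]],
])

```text
clock: 5.5
position: [0.6136, -0.3038, 0.2011]
ee_rot: [2.95, -0.001, 1.08]
force: [-0.3, -0.4, -1.8]
width: 0.792
gripper_force: 25.0
```

arm_command([
  [[0,0,0.003,0,0,0],[0,0,0.002,0,0,0],[0,0,0.001,0,0,0],[0,0,0,0,0,0]],
])

```text
clock: 6.0
position: [0.6176, -0.3035, 0.1957]
ee_rot: [-2.95, 0.001, -1.079]
force: [0.4, -0.0, -1.6]
width: 0.794
gripper_force: 25.0
```

arm_command([
  [[0,0,0.002,0,0,0],[0,0,0.001,0,0,0],[0,0,0,0,0,0]],
])

```text
clock: 6.38
position: [0.6196, -0.3035, 0.1935]
ee_rot: [-2.95, 0.001, -1.079]
force: [-0.5, 0.3, -0.7]
width: 0.794
gripper_force: 25.0
```

arm_command([
  [[0,0,0.002,0,0,0],[0,0,0.001,0,0,0],[0,0,0,0,0,0]],
])

```text
clock: 6.75
position: [0.6209, -0.3038, 0.1926]
ee_rot: [2.949, -0.001, 1.08]
force: [-19.4, 3.1, 18.5]
width: 0.794
gripper_force: 25.1
```

arm_command([
  [[0,0,-0.001,0,0,0],[0,0,0,0,0,0],[0,0,0,0,0,0],[0,0,0,0,0,0]],
], jaw=0.0918)

```text
clock: 7.25
position: [0.621, -0.3034, 0.1918]
ee_rot: [-2.95, 0.001, -1.079]
force: [0.0, 0.3, -0.2]
width: 1.001
gripper_force: 0.0
```

arm_command([
  [[0,0,-0.015,0,0,0],[0,0,-0.03,0,0,0],[0,0,-0.045,0,0,0],[0,0,-0.045,0,0,0],[0,0,0,0,0,0]],
])

```text
clock: 7.88
position: [0.5326, -0.3049, 0.2989]
ee_rot: [2.944, -0.003, 1.082]
force: [0.5, -0.4, -0.2]
width: 1.0
gripper_force: 0.0
```

```bash
python3 - <<'E'
from h import *
T=top(); W,d=wrist("pics/w3.png")
print(disc(T,(.4208,-.216),.084,.1))
plan([([.47,-.3,.26],15,0),([.42,-.216,.2],0,0)])
E
```

```text
[ 4.211e-01 -2.164e-01  8.810e-02  4.199e-01 -2.171e-01  6.220e-02
  5.980e-02  2.880e+02]
at [ 0.5335 -0.3035  0.2959] t 7.97 w 0.0917 F [0.1 0.2 0.2]
([0.47, -0.3, 0.26], 15, 0)
  [ [[-0.024, -0.001, -0.005, 0.0, -0.15, 0.0], [-0.024, -0.001, 0.0, 0.0, -0.14, 0.0], [-0.0244, -0.0015, 0.002, 0.001, -0.15, -0.001]] ]
([0.42, -0.216, 0.2], 0, 0)
  [ [[-0.021, -0.028, 0.015, 0.0, -0.09, 0.0], [-0.02, -0.028, 0.017, 0.0, -0.08, 0.0], [-0.0185, -0.028, 0.0183, 0.0, -0.092, 0.0]] ]
```

View pics/w3.png

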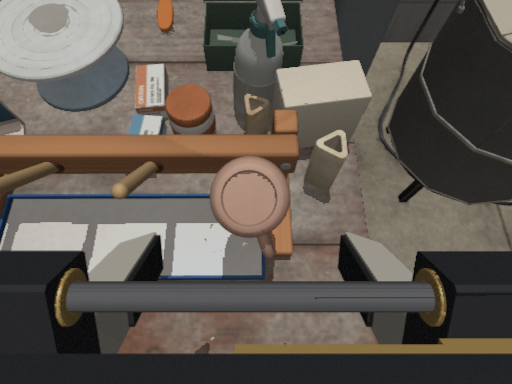

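The wrist view shows mug_d hanging on peg_3 at about (250,195), handle pointing down at (266,240) and the gripper clear of it. Mug_c comes next. The top depth reads it at (0.4205, -0.217), unmoved.

arm_command([
  [[-0.024,-0.001,-0.005,0,-0.15,0],[-0.024,-0.001,0,0,-0.14,0],[-0.024,-0.002,0.002,0.001,-0.15,-0.001],[-0.021,-0.028,0.015,0,-0.09,0],[-0.02,-0.028,0.017,0,-0.08,0],[-0.018,-0.028,0.018,0,-0.092,0],[0,0,0,0,0,0],[0,0,0,0,0,0]],
])

```text
clock: 8.98
position: [0.4255, -0.2146, 0.1992]
ee_rot: [-3.138, -0.006, -0.026]
force: [-0.8, 0.4, -0.1]
width: 1.0
gripper_force: 0.0
```

```bash
python3 - <<'E'
from h import *
W,d=wrist()
print(disc(W,(.4208,-.217),.084,.1))
plan([([.42,-.2165,.065],0,0)],step=.04)
E
```

```text
[ 4.238e-01 -2.185e-01  8.740e-02  4.222e-01 -2.189e-01  6.180e-02
  6.200e-02  4.498e+03]
at [ 0.4255 -0.2151  0.1996] t 9.03 w 0.0918 F [-0.3 -0.7 -1.1]
([0.42, -0.2165, 0.065], 0, 0)
  [ [[-0.002, 0.0, 0.034, 0.0, 0.0, 0.0], [-0.002, 0.001, 0.033, 0.0, -0.01, 0.0], [-0.001, 0.0, 0.034, 0.0, 0.0, 0.0], [-0.0021, 0.0009, 0.0335, -0.003, -0.007, 0.003]] ]
```

arm_command([
  [[-0.002,0.002,0.034,0,-0.005,0],[-0.001,0.001,0.033,0,-0.005,0],[0,0,0.034,0,0,0],[0,0,0.033,-0.003,-0.006,0.003],[0,0,0,0,0,0],[0,0,0,0,0,0]],
])

```text
clock: 9.78
position: [0.424, -0.2178, 0.0667]
ee_rot: [3.141, -0.001, 0.002]
force: [1.3, -0.1, 0.0]
width: 0.997
gripper_force: 0.0
```

arm_command([
  [[0,0,0,0,0,0],[0,0,0,0,0,0],[0,0,0,0,0,0],[0,0,0,0,0,0],[0,0,0,0,0,0]],
], jaw=0.06, newtons=25)

```text
clock: 10.4
position: [0.4239, -0.2174, 0.0664]
ee_rot: [3.141, 0.0, 0.002]
force: [-1.5, 0.1, 7.6]
width: 0.773
gripper_force: 24.6
```

arm_command([
  [[0,0,-0.02,0,0,0],[0,0,-0.04,0,0,0],[0,0,-0.045,0,0,0],[0,0,-0.045,0,0,0],[0,0,-0.035,0,0,0],[0,0,0,0,0,0]],
])

```text
clock: 11.15
position: [0.4245, -0.2175, 0.253]
ee_rot: [3.14, 0.001, 0.007]
force: [-0.3, -0.2, -2.9]
width: 0.776
gripper_force: 24.6
```

```bash
python3 - <<'E'
from h import *
d0=np.array([.643,0,-.766])
plan([([.5,-.2,.285],20,0),([.555,-.194,.275],40,0),(np.array([.611,-.194,.203])+.009*d0,40,0)],step=.03)
E
```

```text
at [ 0.4245 -0.2175  0.253 ] t 11.15 w 0.0712 F [-0.3 -0.2 -2.9]
([0.5, -0.2, 0.285], 20, 0)
  [ [[0.025, -0.006, -0.011, 0.0, 0.11, 0.0], [0.026, -0.006, -0.007, 0.0, 0.12, 0.0], [0.0274, -0.0054, -0.0048, 0.001, 0.115, 0.001]] ]
([0.555, -0.194, 0.275], 40, 0)
  [ [[0.016, -0.002, 0.009, 0.0, 0.12, 0.0], [0.015, -0.002, 0.012, 0.0, 0.11, 0.0], [0.0134, -0.002, 0.0125, 0.0, 0.119, 0.0]] ]
(array([ 0.616787, -0.194   ,  0.196106]), 40, 0)
  [ [[-0.001, 0.0, 0.025, 0.0, 0.0, 0.0], [-0.001, 0.0, 0.025, 0.0, 0.0, 0.0], [-0.001, 0.0, 0.025, 0.0, 0.0, 0.0], [-0.0004, 0.0, 0.0252, 0.0, 0.0, 0.0]] ]
```

arm_command([
  [[0.025,-0.006,-0.011,0,0.11,0],[0.026,-0.006,-0.007,0,0.12,0],[0.027,-0.005,-0.005,0.001,0.115,0.001],[0.016,-0.002,0.009,0,0.12,0],[0.015,-0.002,0.012,0,0.11,0],[0.013,-0.002,0.012,0,0.119,0],[0,0,0,0,0,0],[0,0,0,0,0,0]],
])

```text
clock: 12.15
position: [0.5497, -0.1918, 0.2728]
ee_rot: [-2.96, -0.005, -1.024]
force: [-0.2, -0.3, -2.7]
width: 0.775
gripper_force: 24.5
```

```bash
python3 - <<'E'
from h import *
d0=np.array([.643,0,-.766])
plan([(np.array([.611,-.194,.203])+.009*d0,40,0)],step=.03)
E
```

```text
at [ 0.5497 -0.1918  0.2728] t 12.15 w 0.0711 F [-0.2 -0.3 -2.7]
(array([ 0.616787, -0.194   ,  0.196106]), 40, 0)
  [ [[0.001, 0.001, 0.025, 0.0, 0.01, 0.0], [0.001, 0.001, 0.026, -0.01, 0.01, 0.0], [0.001, 0.0, 0.025, 0.0, 0.0, 0.0], [0.0011, 0.0007, 0.0258, 0.0, 0.012, 0.0]] ]
```

arm_command([
  [[0.002,0.001,0.02,-0.005,0.02,0],[0.001,0.001,0.026,-0.005,0.012,0],[0.001,0,0.025,0,0,0],[0,0,0.026,0,0,0],[0,0,0.003,0,0,0],[0,0,0,0,0,0],[0,0,0,0,0,0]],
])

```text
clock: 13.02
position: [0.6161, -0.1936, 0.2041]
ee_rot: [-2.95, -0.003, -1.074]
force: [-0.5, -0.7, -2.3]
width: 0.776
gripper_force: 24.5
```

arm_command([
  [[0,0,0.002,0,0,0],[0,0,0.001,0,0,0],[0,0,0.001,0,0,0],[0,0,0,0,0,0]],
])

```text
clock: 13.52
position: [0.6185, -0.1942, 0.2015]
ee_rot: [-2.95, -0.002, -1.071]
force: [0.3, 0.5, -1.7]
width: 0.771
gripper_force: 24.5
```

arm_command([
  [[0,0,0.003,0,0,0],[0,0,0.002,0,0,0],[0,0,0.001,0,0,0],[0,0,0,0,0,0]],
])

```text
clock: 14.02
position: [0.6227, -0.1947, 0.1983]
ee_rot: [-2.951, -0.003, -1.066]
force: [-0.4, -0.3, -3.4]
width: 0.774
gripper_force: 24.5
```

arm_command([
  [[0,0,0.001,0,0,0],[0,0,0.001,0,0,0],[0,0,0,0,0,0]],
])

```text
clock: 14.4
position: [0.6241, -0.1949, 0.1974]
ee_rot: [-2.951, -0.003, -1.065]
force: [0.6, -0.3, -2.0]
width: 0.773
gripper_force: 24.5
```

arm_command([
  [[0,0,0.001,0,0,0],[0,0,0.001,0,0,0],[0,0,0,0,0,0]],
])

```text
clock: 14.78
position: [0.6247, -0.1949, 0.1967]
ee_rot: [-2.951, -0.003, -1.064]
force: [-13.2, 1.8, 9.6]
width: 0.776
gripper_force: 24.4
```

Contact with the peg tip. I release and back off along the peg.

arm_command([
  [[0,0,0,0,0,0],[0,0,0,0,0,0],[0,0,0,0,0,0],[0,0,0,0,0,0]],
], jaw=0.0918)

```text
clock: 15.28
position: [0.6256, -0.1951, 0.1964]
ee_rot: [-2.951, -0.003, -1.064]
force: [-0.7, 0.6, 0.1]
width: 1.001
gripper_force: 0.0
```

arm_command([
  [[0,0,-0.015,0,0,0],[0,0,-0.03,0,0,0],[0,0,-0.045,0,0,0],[0,0,-0.045,0,0,0],[0,0,0,0,0,0]],
])

```text
clock: 15.9
position: [0.539, -0.1965, 0.3035]
ee_rot: [-2.95, -0.003, -1.071]
force: [0.9, -0.0, 1.0]
width: 1.001
gripper_force: 0.0
```

```bash
python3 - <<'E'
from h import *
T=top(); W,d=wrist("pics/w4.png")
print(disc(T,(.445,-.072),.084,.1))
plan([([.47,-.16,.26],15,0),([.446,-.073,.2],0,0)])
E
```

```text
[ 4.452e-01 -7.250e-02  8.810e-02  4.457e-01 -7.210e-02  6.000e-02
  5.920e-02  2.800e+02]
at [ 0.5396 -0.1954  0.3007] t 16.0 w 0.0915 F [-0.1  0.2 -0.8]
([0.47, -0.16, 0.26], 15, 0)
  [ [[-0.027, -0.012, -0.004, 0.0, -0.14, 0.0], [-0.026, -0.012, -0.001, 0.0, -0.15, 0.0], [-0.027, -0.0115, 0.0035, -0.005, -0.141, 0.003]] ]
([0.446, -0.073, 0.2], 0, 0)
  [ [[-0.019, -0.044, 0.026, 0.0, -0.13, 0.0], [-0.0163, -0.043, 0.0281, 0.0, -0.132, 0.0]] ]
```

View pics/w4.png

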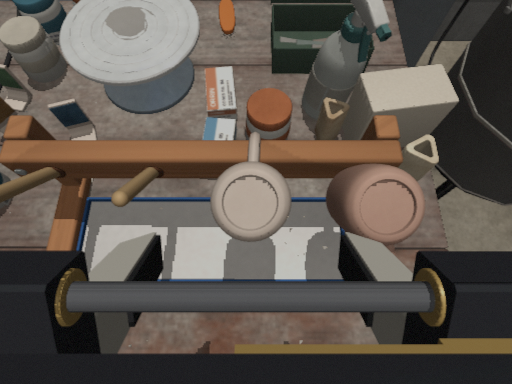

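The wrist view shows mug_c hanging on peg_2 at about (250,200), its handle over the rail at (254,150), next to mug_d at (380,205). Peg_1's tip is at (120,197). Next is mug_b, which hasn't moved.

arm_command([
  [[-0.027,-0.012,-0.004,0,-0.14,0],[-0.026,-0.012,-0.001,0,-0.15,0],[-0.027,-0.012,0.003,-0.005,-0.141,0.003],[-0.019,-0.044,0.026,0,-0.13,0],[-0.018,-0.041,0.028,0,-0.132,0],[0,0,0,0,0,0],[0,0,0,0,0,0]],
])

```text
clock: 16.88
position: [0.4533, -0.0747, 0.2005]
ee_rot: [-3.133, -0.009, -0.055]
force: [0.4, -0.4, -0.2]
width: 1.001
gripper_force: 0.0
```

```bash
python3 - <<'E'
from h import *
W,d=wrist()
print(disc(W,(.446,-.073),.084,.1))
plan([([.447,-.0735,.065],0,0)],step=.04)
E
```

```text
[ 4.482e-01 -7.370e-02  8.740e-02  4.466e-01 -7.390e-02  6.150e-02
  6.110e-02  4.412e+03]
at [ 0.4533 -0.0754  0.2011] t 16.93 w 0.0917 F [0.3 0.  0.6]
([0.447, -0.0735, 0.065], 0, 0)
  [ [[-0.003, 0.0, 0.034, 0.0, -0.01, 0.0], [-0.002, 0.0, 0.034, 0.0, -0.01, 0.0], [-0.002, -0.001, 0.034, -0.01, -0.01, 0.0], [-0.0022, -0.0003, 0.0339, 0.003, -0.006, 0.004]] ]
```

arm_command([
  [[-0.003,0,0.034,0,-0.01,0],[-0.002,0,0.034,0,-0.01,0],[-0.001,0,0.034,-0.003,-0.01,0.002],[-0.001,-0.001,0.033,-0.003,-0.006,0.002],[0,0,0,0,0,0],[0,0,0,0,0,0]],
])

```text
clock: 17.68
position: [0.4497, -0.0737, 0.0675]
ee_rot: [-3.141, 0.001, -0.003]
force: [-0.4, -0.4, -0.1]
width: 1.0
gripper_force: 0.0
```

arm_command([
  [[0,0,0,0,0,0],[0,0,0,0,0,0],[0,0,0,0,0,0],[0,0,0,0,0,0],[0,0,0,0,0,0]],
], jaw=0.06, newtons=25)

```text
clock: 18.3
position: [0.4496, -0.0731, 0.0672]
ee_rot: [-3.141, -0.002, -0.002]
force: [-1.2, 0.6, 8.1]
width: 0.8
gripper_force: 25.0
```

arm_command([
  [[0,0,-0.02,0,0,0],[0,0,-0.04,0,0,0],[0,0,-0.045,0,0,0],[0,0,-0.045,0,0,0],[0,0,-0.035,0,0,0],[0,0,0,0,0,0]],
])

```text
clock: 19.05
position: [0.4503, -0.0731, 0.2537]
ee_rot: [-3.141, -0.002, -0.008]
force: [-0.6, 0.5, -2.8]
width: 0.797
gripper_force: 25.0
```

```bash
python3 - <<'E'
from h import *
plan([([.5,-.08,.285],20,0),([.555,-.085,.275],40,0)],step=.03)
E
```

```text
at [ 0.4503 -0.0731  0.2537] t 19.05 w 0.0732 F [-0.6  0.5 -2.8]
([0.5, -0.08, 0.285], 20, 0)
  [ [[0.017, 0.002, -0.01, 0.0, 0.11, 0.0], [0.017, 0.003, -0.009, 0.0, 0.12, 0.0], [0.0189, 0.0019, -0.0061, -0.001, 0.114, 0.001]] ]
([0.555, -0.085, 0.275], 40, 0)
  [ [[0.016, 0.002, 0.009, 0.0, 0.12, 0.0], [0.015, 0.001, 0.012, 0.0, 0.11, 0.0], [0.0134, 0.002, 0.0124, 0.0, 0.119, 0.0]] ]
```

arm_command([
  [[0.017,0.002,-0.01,0,0.11,0],[0.017,0.003,-0.009,0,0.12,0],[0.019,0.002,-0.006,-0.001,0.115,0.001],[0.016,0.002,0.009,0,0.12,0],[0.015,0.001,0.012,0,0.115,0],[0.015,0.002,0.012,0,0.125,0],[0,0,0,0,0,0],[0,0,0,0,0,0]],
])

```text
clock: 20.05
position: [0.5527, -0.0823, 0.2728]
ee_rot: [-2.952, -0.004, -1.055]
force: [0.5, -0.0, -2.2]
width: 0.803
gripper_force: 25.0
```

```bash
python3 - <<'E'
from h import *
d0=np.array([.643,0,-.766])
plan([(np.array([.611,-.085,.203])+.009*d0,40,0)],step=.03)
E
```

```text
at [ 0.5527 -0.0823  0.2728] t 20.05 w 0.0737 F [ 0.5 -0.  -2.2]
(array([ 0.616787, -0.085   ,  0.196106]), 40, 0)
  [ [[0.0, 0.001, 0.025, 0.0, 0.0, 0.0], [0.0, 0.001, 0.025, 0.0, 0.01, 0.0], [0.0, 0.001, 0.025, -0.01, 0.0, 0.0], [0.0005, 0.0002, 0.025, 0.003, 0.001, 0.0]] ]
```

arm_command([
  [[0,0.001,0.025,-0.003,0.005,0],[0,0.001,0.025,-0.003,0.007,0],[0,0.001,0.025,0,0,0],[0,0,0.025,0,0,0],[0,0,0.003,0,0,0],[0,0,0,0,0,0],[0,0,0,0,0,0]],
])

```text
clock: 20.92
position: [0.6061, -0.0832, 0.2198]
ee_rot: [-2.948, -0.004, -1.039]
force: [-0.5, -0.1, -1.9]
width: 0.8
gripper_force: 25.0
```

arm_command([
  [[0,0,0.001,0,0,0],[0,0,0.001,0,0,0],[0,0,0,0,0,0]],
])

```text
clock: 21.3
position: [0.6077, -0.0833, 0.2183]
ee_rot: [-2.949, -0.005, -1.037]
force: [-0.5, 0.5, -2.0]
width: 0.798
gripper_force: 25.0
```

```bash
python3 - <<'E'
from h import *
from cell import arm
print(arm.observe()["joints"].round(3))
d0=np.array([.643,0,-.766])
plan([(np.array([.611,-.085,.203])+.009*d0,40,0)],step=.03)
E
```

```text
[-0.061  0.206  0.177  2.235 -1.317  0.118 -0.191]
at [ 0.6077 -0.0833  0.2183] t 21.3 w 0.0733 F [-0.5  0.5 -2. ]
(array([ 0.616787, -0.085   ,  0.196106]), 40, 0)
  [ [[-0.0068, 0.0021, 0.023, -0.015, 0.022, -0.002]] ]
```

Joints 5 and 6 are at their limits, so a full 40° tilt can't be reached at this peg. The cavity leaves about ±15° of slack, so I'll back out and insert at a 28° tilt, still moving along the peg's axis.

arm_command([
  [[0,0,-0.02,0,0,0],[0,0,-0.03,0,0,0],[0,0,-0.025,0,0,0],[0,0,0,0,0,0],[0,0,0,0,0,0]],
])

```text
clock: 21.92
position: [0.5654, -0.0827, 0.2723]
ee_rot: [-2.948, -0.01, -1.038]
force: [-0.5, -0.7, -3.1]
width: 0.797
gripper_force: 25.0
```

```bash
python3 - <<'E'
from h import *
from cell import arm
print(arm.observe()["joints"].round(3))
d0=np.array([.643,0,-.766]);c=np.array([.6246,-.085,.1975])
plan([(c-.095*d0,28,0),(c-.008*d0,28,0)],step=.03)
E
```

```text
[-0.504  0.028  0.639  2.274 -0.587  0.208 -0.898]
at [ 0.5654 -0.0827  0.2723] t 21.93 w 0.0732 F [-0.5 -0.7 -3.1]
(array([ 0.563515, -0.085   ,  0.27027 ]), 28, 0)
  [ [[-0.001, 0.001, 0.0, -0.01, -0.09, 0.0], [-0.0017, 0.0013, 0.0005, -0.007, -0.099, 0.002]] ]
(array([ 0.619456, -0.085   ,  0.203628]), 28, 0)
  [ [[0.006, 0.0, 0.028, 0.0, 0.0, 0.0], [0.006, 0.0, 0.029, 0.0, 0.0, 0.0], [0.0061, 0.0, 0.0281, 0.0, 0.0, 0.0]] ]
```

arm_command([
  [[-0.001,0.001,0,-0.008,-0.09,0],[-0.001,0.001,0,-0.008,-0.1,0.002],[0,0,0,0,0,0],[0,0,0,0,0,0]],
])

```text
clock: 22.42
position: [0.5631, -0.0855, 0.2702]
ee_rot: [-3.048, 0.001, -0.758]
force: [-0.4, 0.0, -2.1]
width: 0.797
gripper_force: 25.0
```

arm_command([
  [[0.006,0,0.028,0,0,0],[0.006,0,0.028,0,0,0],[0.006,0,0.028,0,0,0],[0,0,0,0,0,0],[0,0,0,0,0,0]],
])

```text
clock: 23.05
position: [0.6178, -0.0862, 0.2055]
ee_rot: [3.049, -0.003, 0.758]
force: [0.4, 0.4, -2.3]
width: 0.799
gripper_force: 25.0
```

```bash
python3 - <<'E'
from h import *
from cell import arm
print(arm.observe()["joints"].round(3))
d0=np.array([.643,0,-.766]);c=np.array([.6246,-.085,.1975])
plan([(c-.003*d0,28,0)],step=.03)
E
```

```text
[-0.371  0.285  0.55   2.093 -0.595  0.372 -0.937]
at [ 0.6178 -0.0862  0.2055] t 23.05 w 0.0734 F [ 0.4  0.4 -2.3]
(array([ 0.622671, -0.085   ,  0.199798]), 28, 0)
  [ [[0.0016, -0.0012, 0.0073, 0.001, 0.002, -0.002]] ]
```

Joint limits are well clear now. I push gently until it touches.

arm_command([
  [[0.001,-0.001,0.004,0,0,0],[0.001,0,0.003,0,0,0],[0,0,0.001,0,0,0],[0,0,0,0,0,0]],
])

```text
clock: 23.55
position: [0.6242, -0.0845, 0.1993]
ee_rot: [-3.049, 0.0, -0.758]
force: [-0.3, 0.3, -2.9]
width: 0.798
gripper_force: 25.0
```

arm_command([
  [[0,0,0.001,0,0,0],[0,0,0.001,0,0,0],[0,0,0,0,0,0]],
])

```text
clock: 23.92
position: [0.6251, -0.0846, 0.1975]
ee_rot: [-3.049, 0.001, -0.757]
force: [-1.3, -1.1, -0.2]
width: 0.799
gripper_force: 25.0
```

arm_command([
  [[0,0,0.001,0,0,0],[0,0,0,0,0,0]],
])

```text
clock: 24.18
position: [0.6254, -0.0846, 0.1971]
ee_rot: [-3.048, 0.001, -0.758]
force: [-7.2, 0.6, 7.4]
width: 0.796
gripper_force: 25.0
```

arm_command([
  [[0,0,0,0,0,0],[0,0,0,0,0,0],[0,0,0,0,0,0],[0,0,0,0,0,0]],
], jaw=0.0918)

```text
clock: 24.68
position: [0.6257, -0.0845, 0.1967]
ee_rot: [3.049, -0.0, 0.758]
force: [-0.5, 0.8, -0.1]
width: 0.994
gripper_force: 0.0
```

arm_command([
  [[0,0,-0.015,0,0,0],[0,0,-0.03,0,0,0],[-0.005,0,-0.045,0,0,0],[-0.01,0,-0.04,0,0,0],[0,0,0,0,0,0],[0,0,0,0,0,0]],
])

```text
clock: 25.42
position: [0.5517, -0.0837, 0.3044]
ee_rot: [-3.048, -0.001, -0.758]
force: [0.4, 0.5, -0.2]
width: 1.001
gripper_force: 0.0
```

```bash
python3 - <<'E'
from h import *
T=top(); W,d=wrist("pics/w5.png")
print(disc(T,(.4635,.046),.084,.1))
plan([([.48,-.02,.25],10,0),([.4645,.046,.2],0,0)])
E
```

```text
[4.641e-01 4.630e-02 8.810e-02 4.636e-01 4.600e-02 6.010e-02 5.950e-02
 2.720e+02]
at [ 0.5516 -0.0842  0.3036] t 25.52 w 0.0921 F [-0.2 -0.7  0.2]
([0.48, -0.02, 0.25], 10, 0)
  [ [[-0.029, -0.021, 0.005, 0.0, -0.1, 0.0], [-0.029, -0.022, 0.007, 0.0, -0.11, 0.0], [-0.0281, -0.0212, 0.011, 0.0, -0.101, 0.0]] ]
([0.4645, 0.046, 0.2], 0, 0)
  [ [[-0.012, -0.033, 0.023, 0.0, -0.09, 0.0], [-0.0098, -0.0331, 0.0245, 0.0, -0.085, 0.0]] ]
```

View pics/w5.png

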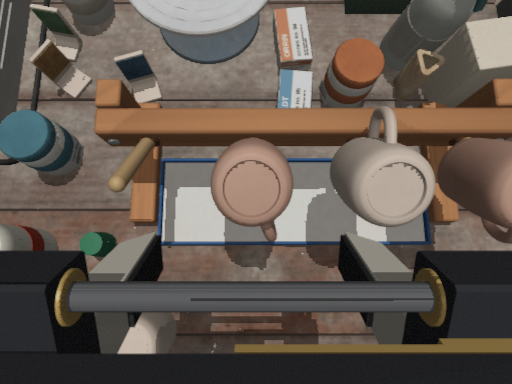

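The wrist view shows mug_b hanging on peg_1 at about (252,183), and peg_0, still free, with its tip at (120,182). Next is mug_a, which still stands at (0.464, 0.046).

arm_command([
  [[-0.029,-0.021,0.005,0,-0.1,0],[-0.029,-0.022,0.007,0,-0.11,0],[-0.028,-0.021,0.011,0,-0.1,0],[-0.012,-0.033,0.023,0,-0.09,0],[-0.012,-0.033,0.024,0,-0.085,0],[0,0,0,0,0,0],[0,0,0,0,0,0]],
])

```text
clock: 26.4
position: [0.4626, 0.0446, 0.2004]
ee_rot: [3.14, -0.002, 0.002]
force: [0.4, -0.5, -0.3]
width: 1.004
gripper_force: 0.0
```

```bash
python3 - <<'E'
from h import *
W,d=wrist()
print(disc(W,(.4641,.046),.084,.1))
plan([([.465,.046,.065],0,0)],step=.04)
E
```

```text
[4.663e-01 4.520e-02 8.740e-02 4.647e-01 4.550e-02 6.140e-02 6.260e-02
 4.549e+03]
at [0.4627 0.0444 0.2009] t 26.45 w 0.0919 F [0.5 0.1 0.3]
([0.465, 0.046, 0.065], 0, 0)
  [ [[0.001, 0.0, 0.034, 0.0, 0.0, 0.0], [0.0, -0.001, 0.034, 0.0, 0.0, 0.0], [0.001, 0.0, 0.034, 0.0, 0.0, 0.0], [0.0, -0.0007, 0.0339, 0.001, -0.002, -0.002]] ]
```

arm_command([
  [[0.001,0,0.034,0,0,0],[0,-0.001,0.034,0,0,0],[0.001,0,0.034,0,0,0],[0,0,0.034,0,-0.002,-0.002],[0,0,0,0,0,0],[0,0,0,0,0,0]],
])

```text
clock: 27.2
position: [0.4656, 0.0459, 0.0664]
ee_rot: [-3.141, -0.001, -0.003]
force: [-0.3, -0.3, 0.0]
width: 1.001
gripper_force: 0.0
```

arm_command([
  [[0,0,0,0,0,0],[0,0,0,0,0,0],[0,0,0,0,0,0],[0,0,0,0,0,0],[0,0,0,0,0,0]],
], jaw=0.06, newtons=25)

```text
clock: 27.82
position: [0.4653, 0.0467, 0.0658]
ee_rot: [-3.141, -0.003, -0.002]
force: [-2.1, 0.9, 9.5]
width: 0.765
gripper_force: 24.3
```

arm_command([
  [[0,0,-0.02,0,0,0],[0,0,-0.04,0,0,0],[0,0,-0.045,0,0,0],[0,0,-0.045,0,0,0],[0,0,-0.035,0,0,0],[0,0,0,0,0,0]],
])

```text
clock: 28.58
position: [0.4659, 0.0468, 0.2522]
ee_rot: [-3.139, -0.003, -0.006]
force: [-0.4, 0.5, -2.8]
width: 0.77
gripper_force: 24.3
```

```bash
python3 - <<'E'
from h import *
d0=np.array([.643,0,-.766]);c=np.array([.6246,.025,.1975])
plan([([.51,.035,.285],14,0),(c-.1*d0,28,0),(c-.008*d0,28,0)],step=.032)
E
```

```text
at [0.4659 0.0468 0.2522] t 28.57 w 0.0707 F [-0.4  0.5 -2.8]
([0.51, 0.035, 0.285], 14, 0)
  [ [[0.022, 0.006, -0.016, 0.0, 0.12, 0.0], [0.024, 0.0058, -0.0138, -0.003, 0.12, 0.002]] ]
(array([0.5603, 0.025 , 0.2741]), 28, 0)
  [ [[0.023, 0.005, 0.011, 0.0, 0.12, 0.0], [0.0216, 0.005, 0.0144, 0.0, 0.125, 0.0]] ]
(array([0.619456, 0.025   , 0.203628]), 28, 0)
  [ [[0.006, 0.0, 0.03, 0.0, 0.0, 0.0], [0.007, 0.0, 0.03, 0.0, 0.0, 0.0], [0.0061, -0.0001, 0.03, 0.001, 0.0, 0.0]] ]
```

arm_command([
  [[0.022,0.006,-0.016,0,0.12,0],[0.024,0.006,-0.014,-0.003,0.12,0.002],[0.023,0.005,0.011,0,0.12,0],[0.022,0.005,0.014,0,0.125,0],[0,0,0,0,0,0],[0,0,0,0,0,0],[0,0,0,0,0,0]],
])

```text
clock: 29.45
position: [0.5594, 0.0247, 0.2725]
ee_rot: [3.047, -0.0, 0.752]
force: [-0.1, -0.7, -1.3]
width: 0.765
gripper_force: 24.3
```

```bash
python3 - <<'E'
from h import *
from cell import arm
print(arm.observe()["joints"].round(3))
d0=np.array([.643,0,-.766]);c=np.array([.6246,.025,.1975])
plan([(c-.008*d0,28,0)],step=.032)
E
```

```text
[-0.922  0.051  0.778  2.148  0.083  0.481 -1.789]
at [0.5594 0.0247 0.2725] t 29.45 w 0.0702 F [-0.1 -0.7 -1.3]
(array([0.619456, 0.025   , 0.203628]), 28, 0)
  [ [[0.007, 0.0, 0.03, 0.0, 0.0, 0.0], [0.007, 0.0, 0.029, 0.0, 0.0, 0.0], [0.0071, -0.0005, 0.0299, 0.003, 0.005, 0.001]] ]
```

arm_command([
  [[0.007,0,0.03,0,0,0],[0.007,0,0.029,0,0,0],[0.007,0,0.03,0.003,0.005,0],[0,0,0,0,0,0],[0,0,0,0,0,0]],
])

```text
clock: 30.08
position: [0.6193, 0.0241, 0.2039]
ee_rot: [-3.048, -0.0, -0.761]
force: [-0.4, 0.2, -2.6]
width: 0.767
gripper_force: 24.3
```

arm_command([
  [[0.001,0,0.004,0,0,0],[0.001,0,0.003,0,0,0],[0,0,0.001,0,0,0],[0,0,0,0,0,0]],
])

```text
clock: 30.58
position: [0.6249, 0.0244, 0.1974]
ee_rot: [-3.047, -0.001, -0.762]
force: [-0.4, -0.3, -1.1]
width: 0.769
gripper_force: 24.3
```

arm_command([
  [[0,0,0.001,0,0,0],[0,0,0,0,0,0]],
])

```text
clock: 30.82
position: [0.6255, 0.0243, 0.1965]
ee_rot: [-3.047, -0.001, -0.762]
force: [0.2, 0.0, -0.7]
width: 0.765
gripper_force: 24.3
```

arm_command([
  [[0,0,0.001,0,0,0],[0,0,0.001,0,0,0],[0,0,0,0,0,0]],
])

```text
clock: 31.2
position: [0.6261, 0.0243, 0.1955]
ee_rot: [-3.046, -0.0, -0.762]
force: [-14.3, 0.5, 16.7]
width: 0.767
gripper_force: 24.4
```

arm_command([
  [[0,0,0,0,0,0],[0,0,0,0,0,0],[0,0,0,0,0,0],[0,0,0,0,0,0]],
], jaw=0.0918)

```text
clock: 31.7
position: [0.6265, 0.0243, 0.1946]
ee_rot: [-3.048, -0.001, -0.762]
force: [0.0, 1.0, -0.8]
width: 0.997
gripper_force: 0.0
```

arm_command([
  [[0,0,-0.015,0,0,0],[0,0,-0.03,0,0,0],[-0.005,0,-0.045,0,0,0],[-0.01,0,-0.04,0,0,0],[0,0,0,0,0,0],[0,0,0,0,0,0]],
])

```text
clock: 32.45
position: [0.552, 0.0254, 0.302]
ee_rot: [-3.046, -0.003, -0.761]
force: [-0.2, 1.0, -0.2]
width: 1.003
gripper_force: 0.0
```

```bash
python3 - <<'E'
from h import *
T=top("pics/top6.png")
print(disc(T,(.575,.2995),.152,.165,.03),disc(T,(.5455,.395),.152,.165,.03))
plan([([.575,.15,.26],10,0),([.575,.299,.25],0,0)])
E
```

```text
[5.750e-01 2.981e-01 1.554e-01 5.752e-01 2.981e-01 3.440e-02 3.600e-02
 1.130e+02] [5.454e-01 3.942e-01 1.557e-01 5.463e-01 3.933e-01 3.450e-02 3.770e-02
 1.160e+02]
at [0.552  0.0247 0.3016] t 32.5 w 0.0916 F [-0.3  0.   0.2]
([0.575, 0.15, 0.26], 10, 0)
  [ [[0.0, -0.042, 0.016, 0.0, -0.1, 0.0], [0.002, -0.042, 0.016, 0.0, -0.11, 0.0], [0.0037, -0.0413, 0.015, 0.0, -0.104, 0.001]] ]
([0.575, 0.299, 0.25], 0, 0)
  [ [[-0.001, -0.05, 0.003, 0.0, -0.06, 0.0], [0.0, -0.049, 0.004, 0.0, -0.06, 0.0], [-0.0001, -0.05, 0.003, 0.0, -0.055, 0.0]] ]
```

View pics/top6.png

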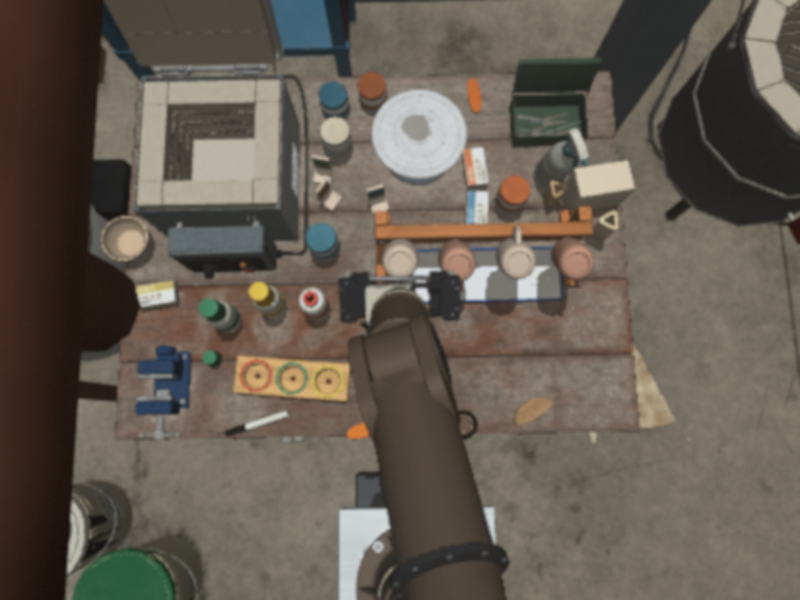

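All four mugs hang on their pegs at (400,257), (457,260), (518,257) and (574,258), and the bottles and jar haven't moved. Before reaching over the caps I check clearance to the kiln at about (215,245).

```bash
python3 - <<'E'
from h import *
from cell import arm
t=dict(np.load("top0.npz"));s=dict(np.load("side0.npz"))
A=np.concatenate([cloud(t).reshape(-1,3),cloud(s).reshape(-1,3)])
for y0 in np.arange(.2,.5,.05):
    q=A[(A[:,1]>y0)&(A[:,1]<y0+.05)&(A[:,0]>.6)&(A[:,0]<.8)&(A[:,2]>.1)]
    print(round(y0,2),[ (round(x,2),round(float(q[(q[:,0]>x)&(q[:,0]<x+.02),2].max()),3)) for x in np.arange(.6,.8,.02) if ((q[:,0]>x)&(q[:,0]<x+.02)).any()])
print(arm.get_image("wrist")["T_tool_cam"].round(3))
E
```

```text
0.2 [(np.float64(0.7), 0.235), (np.float64(0.72), 0.236), (np.float64(0.74), 0.235), (np.float64(0.76), 0.238), (np.float64(0.78), 0.237)]
0.25 [(np.float64(0.64), 0.183), (np.float64(0.66), 0.182), (np.float64(0.68), 0.179), (np.float64(0.7), 0.238), (np.float64(0.72), 0.24), (np.float64(0.74), 0.241), (np.float64(0.76), 0.239), (np.float64(0.78), 0.239)]
0.3 [(np.float64(0.62), 0.161), (np.float64(0.64), 0.184), (np.float64(0.66), 0.184), (np.float64(0.68), 0.182), (np.float64(0.7), 0.238), (np.float64(0.72), 0.24), (np.float64(0.74), 0.24), (np.float64(0.76), 0.239)]
0.35 [(np.float64(0.62), 0.17), (np.float64(0.64), 0.185), (np.float64(0.66), 0.184), (np.float64(0.68), 0.181), (np.float64(0.7), 0.237), (np.float64(0.72), 0.24), (np.float64(0.74), 0.239), (np.float64(0.76), 0.238)]
0.4 [(np.float64(0.6), 0.105), (np.float64(0.62), 0.166), (np.float64(0.64), 0.182), (np.float64(0.66), 0.184), (np.float64(0.68), 0.185), (np.float64(0.7), 0.238), (np.float64(0.72), 0.239), (np.float64(0.74), 0.239), (np.float64(0.76), 0.238)]
0.45 [(np.float64(0.62), 0.163), (np.float64(0.64), 0.181), (np.float64(0.66), 0.183), (np.float64(0.68), 0.182), (np.float64(0.7), 0.238), (np.float64(0.72), 0.24), (np.float64(0.74), 0.24), (np.float64(0.76), 0.238), (np.float64(0.78), 0.24)]
[[ 0.    -0.956 -0.295  0.08 ]
 [ 1.     0.001 -0.     0.   ]
 [ 0.    -0.295  0.956 -0.139]
 [ 0.     0.     0.     1.   ]]
```

arm_command([
  [[0,-0.042,0.016,0,-0.1,0],[0.002,-0.042,0.016,0,-0.11,0],[0.004,-0.041,0.015,0,-0.104,0.001],[-0.001,-0.05,0.003,0,-0.06,0],[0,-0.049,0.004,0,-0.06,0],[0,-0.05,0.003,0,-0.055,0],[0,0,0,0,0,0],[0,0,0,0,0,0]],
], jaw=0.065)

```text
clock: 33.55
position: [0.5763, 0.2968, 0.2486]
ee_rot: [3.14, -0.003, -0.001]
force: [0.3, -0.7, 0.2]
width: 0.707
gripper_force: 0.0
```

```bash
python3 - <<'E'
from h import *
W,d=wrist()
print(disc(W,(.576,.297),.152,.165,.035))
plan([([.576,.297,.140],0,0)],step=.04)
E
```

```text
[5.768e-01 2.980e-01 1.554e-01 5.763e-01 2.980e-01 3.730e-02 3.660e-02
 1.958e+03]
at [0.5763 0.2962 0.2495] t 33.6 w 0.0649 F [ 0.4 -0.3  0.3]
([0.576, 0.297, 0.14], 0, 0)
  [ [[0.0, 0.0, 0.036, 0.0, 0.0, 0.0], [0.0, -0.001, 0.037, 0.0, 0.0, 0.0], [-0.0003, 0.0, 0.0365, 0.001, 0.0, -0.003]] ]
```

arm_command([
  [[0,-0.001,0.036,0,0,0],[0,0,0.037,0,0,0],[0,0,0.036,0,0,-0.003],[0,0,0,0,0,0],[0,0,0,0,0,0]],
])

```text
clock: 34.22
position: [0.5767, 0.2985, 0.1433]
ee_rot: [-3.141, -0.002, -0.004]
force: [-0.2, -0.7, 0.0]
width: 0.713
gripper_force: 0.0
```

arm_command([
  [[0,0,0,0,0,0],[0,0,0,0,0,0],[0,0,0,0,0,0],[0,0,0,0,0,0],[0,0,0,0,0,0],[0,0,0,0,0,0]],
], jaw=0.03, newtons=8)

```text
clock: 34.98
position: [0.5761, 0.2995, 0.1426]
ee_rot: [-3.14, -0.004, -0.003]
force: [-1.4, -0.4, 5.3]
width: 0.475
gripper_force: 8.0
```

arm_command([
  [[0,0,-0.01,0,0,0],[0,0,-0.02,0,0,0],[0,0,-0.02,0,0,0],[0,0,-0.025,0,0,0],[0,0,-0.03,0,0,0],[0,0,0,0,0,0],[0,0,0,0,0,0]],
])

```text
clock: 35.85
position: [0.5754, 0.2993, 0.2471]
ee_rot: [-3.141, -0.004, -0.002]
force: [-0.8, 1.0, -0.1]
width: 0.474
gripper_force: 8.0
```

```bash
python3 - <<'E'
from h import *
W,d=wrist()
print("held",disc(W,(.577,.298),.225,.27,.03), "wells",[disc(W,c,.005,.016,.02) for c in((.4245,.3316),(.4174,.2566),(.4101,.181))])
T=top();print([disc(T,c,.005,.017,.022) for c in((.4245,.3316),(.4174,.2566),(.4101,.181))])
plan([([.42,.181,.2],0,0)],step=.05)
E
```

```text
held [5.851e-01 2.983e-01 2.512e-01 5.765e-01 2.981e-01 4.000e-02 5.710e-02
 7.493e+03] wells [None, array([4.287e-01, 2.436e-01, 1.150e-02, 4.287e-01, 2.436e-01, 4.100e-03,
       2.000e-04, 4.000e+00]), None]
[array([4.246e-01, 3.322e-01, 1.140e-02, 4.241e-01, 3.319e-01, 4.270e-02,
       4.220e-02, 1.270e+02]), array([4.177e-01, 2.567e-01, 1.170e-02, 4.179e-01, 2.570e-01, 3.990e-02,
       4.060e-02, 1.360e+02]), array([4.101e-01, 1.811e-01, 1.130e-02, 4.101e-01, 1.815e-01, 3.970e-02,
       4.000e-02, 1.380e+02])]
at [0.5751 0.2992 0.2462] t 35.95 w 0.0437 F [-0.1  0.1 -0.7]
([0.42, 0.181, 0.2], 0, 0)
  [ [[-0.031, 0.024, 0.009, 0.0, 0.0, 0.0], [-0.031, 0.023, 0.009, 0.0, 0.0, 0.0], [-0.031, 0.024, 0.01, 0.0, 0.0, 0.0], [-0.031, 0.023, 0.009, 0.0, 0.0, 0.0], [-0.0314, 0.0238, 0.0092, 0.0, 0.0, 0.003]] ]
```

arm_command([
  [[-0.031,0.024,0.008,0,0,0],[-0.031,0.023,0.008,0,0,0],[-0.032,0.024,0.008,0,0,0],[-0.032,0.023,0.008,0,0,0],[-0.032,0.024,0.008,0,0,0.003],[-0.005,0,0.006,0,0,0],[0,0,0,0,0,0],[0,0,0,0,0,0]],
])

```text
clock: 36.95
position: [0.4139, 0.1815, 0.2008]
ee_rot: [-3.142, -0.0, -0.003]
force: [0.2, 0.5, 1.0]
width: 0.475
gripper_force: 8.0
```

```bash
python3 - <<'E'
from h import *
W,d=wrist("pics/w7.png")
print("wells",[disc(W,c,.005,.018,.025) for c in((.4245,.3316),(.4174,.2566),(.4101,.181))])
q=W.reshape(-1,3);q=q[(q[:,2]>.018)&(q[:,2]<.032)&(q[:,0]>.36)&(q[:,0]<.48)&(q[:,1]>.1)&(q[:,1]<.4)]
print(q.min(0),q.max(0),cv2.minAreaRect(q[:,:2].astype(np.float32)*1000))
plan([([.4112,.181,.1],0,0),([.4112,.181,.055],0,0)],step=.05)
E
```

```text
wells [array([4.230e-01, 3.325e-01, 1.180e-02, 4.233e-01, 3.308e-01, 4.690e-02,
       4.610e-02, 1.852e+03]), array([4.163e-01, 2.564e-01, 1.170e-02, 4.162e-01, 2.555e-01, 4.740e-02,
       4.680e-02, 1.811e+03]), array([4.094e-01, 1.802e-01, 1.160e-02, 4.093e-01, 1.800e-01, 4.800e-02,
       4.740e-02, 1.771e+03])]
[0.36844219 0.13312119 0.01800072] [0.46516831 0.37433906 0.02859262] ((416.9645080566406, 254.08663940429688), (236.71817016601562, 76.68103790283203), 84.83021545410156)
at [0.414  0.1814 0.2008] t 37.0 w 0.0439 F [ 0.2 -0.4  0.2]
([0.4112, 0.181, 0.1], 0, 0)
  [ [[-0.001, 0.0, 0.034, 0.0, 0.0, 0.0], [-0.001, 0.0, 0.033, 0.0, 0.0, 0.0], [-0.001, 0.0004, 0.0338, 0.0, -0.002, 0.0]] ]
([0.4112, 0.181, 0.055], 0, 0)
  [ [[0.0, 0.0, 0.045, 0.0, 0.0, 0.0]] ]
```

View pics/w7.png

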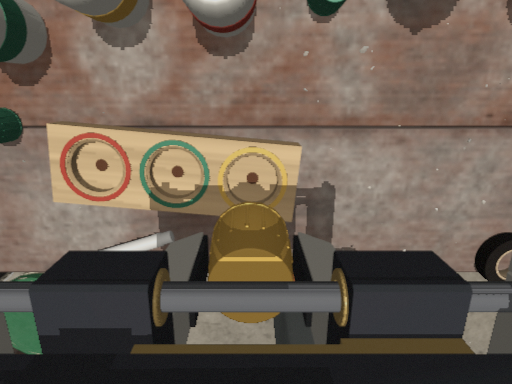

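The wrist view shows the yellow cap held upright in the jaws at about (250,260). The yellow well's centre is at (252,178) and the green at (178,172). I lower it now.

arm_command([
  [[-0.002,0.001,0.034,0,0,0],[-0.002,0,0.034,0,0,0],[-0.001,0,0.034,0,-0.002,0],[0,0,0.02,0,0,0],[0,0,0.01,0,0,0],[0,0,0.008,0,0,0],[0,0,0,0,0,0],[0,0,0,0,0,0]],
])

```text
clock: 38.0
position: [0.4085, 0.1802, 0.0611]
ee_rot: [-3.141, 0.001, 0.0]
force: [-0.2, -0.2, -0.0]
width: 0.474
gripper_force: 8.0
```

arm_command([
  [[0,0,0.004,0,0,0],[0,0,0.002,0,0,0],[0,0,0.001,0,0,0],[0,0,0,0,0,0]],
])

```text
clock: 38.5
position: [0.408, 0.1799, 0.0536]
ee_rot: [-3.141, 0.001, 0.002]
force: [0.6, 0.4, -1.1]
width: 0.474
gripper_force: 8.0
```

arm_command([
  [[0,0,0.001,0,0,0],[0,0,0,0,0,0],[0,0,0,0,0,0]],
])

```text
clock: 38.88
position: [0.4081, 0.1799, 0.0526]
ee_rot: [-3.141, 0.001, 0.001]
force: [0.2, -0.0, 0.3]
width: 0.473
gripper_force: 8.0
```

arm_command([
  [[0,0,0,0,0,0],[0,0,0,0,0,0],[0,0,0,0,0,0]],
], jaw=0.06)

```text
clock: 39.25
position: [0.408, 0.18, 0.0526]
ee_rot: [-3.141, 0.001, 0.002]
force: [0.2, 0.1, -0.6]
width: 0.65
gripper_force: 0.0
```

arm_command([
  [[0,0,-0.03,0,0,0],[0,0,-0.05,0,0,0],[0,0,-0.055,0,0,0],[0,0,-0.055,0,0,0],[0,0,0,0,0,0],[0,0,0,0,0,0]],
])

```text
clock: 40.0
position: [0.4077, 0.1801, 0.2423]
ee_rot: [-3.141, -0.0, 0.002]
force: [-0.1, 0.3, -0.1]
width: 0.656
gripper_force: 0.0
```

```bash
python3 - <<'E'
from h import *
W,d=wrist()
print("capy",disc(W,(.4095,.1805),.05,.09,.03))
plan([([.5455,.394,.25],0,0)])
E
```

```text
capy [4.100e-01 1.794e-01 6.450e-02 4.082e-01 1.792e-01 3.780e-02 3.790e-02
 1.264e+03]
at [0.4074 0.1798 0.2418] t 40.05 w 0.06 F [-0.1 -0.1  1.3]
([0.5455, 0.394, 0.25], 0, 0)
  [ [[0.028, -0.043, -0.002, 0.0, 0.0, 0.0], [0.027, -0.043, -0.001, 0.0, 0.0, 0.0], [0.028, -0.043, -0.002, 0.0, 0.0, 0.0], [0.027, -0.042, -0.002, 0.0, 0.0, 0.0], [0.028, -0.0432, -0.0016, 0.0, 0.002, 0.0]] ]
```

Cap_y is seated: its top is near 0.065 m and it is centred in the well. Next is the green cap.

arm_command([
  [[0.028,-0.043,-0.002,0,0,0],[0.027,-0.043,-0.001,0,0,0],[0.028,-0.043,-0.002,0,0,0],[0.027,-0.042,-0.002,0,0,0],[0.028,-0.043,-0.002,0,0.002,0],[0,0,0,0,0,0],[0,0,0,0,0,0]],
], jaw=0.065)

```text
clock: 40.92
position: [0.5461, 0.3924, 0.2495]
ee_rot: [3.139, -0.003, -0.002]
force: [1.0, -0.0, 0.1]
width: 0.708
gripper_force: 0.0
```

```bash
python3 - <<'E'
from h import *
W,d=wrist()
print(disc(W,(.546,.394),.152,.165,.035))
plan([([.546,.394,.142],0,0)],step=.04)
E
```

```text
[5.467e-01 3.942e-01 1.554e-01 5.458e-01 3.942e-01 3.740e-02 3.680e-02
 1.936e+03]
at [0.5461 0.3921 0.2502] t 40.98 w 0.0649 F [-0.4  0.1  0. ]
([0.546, 0.394, 0.142], 0, 0)
  [ [[0.0, -0.001, 0.036, 0.0, 0.0, 0.0], [0.0, 0.0, 0.036, 0.0, 0.0, 0.0], [0.0, -0.0011, 0.0362, 0.002, 0.001, -0.002]] ]
```

arm_command([
  [[0,-0.001,0.036,0,0,0],[0,0,0.036,0,0,0],[0,0,0.036,0.002,0,-0.002],[0,0,0,0,0,0],[0,0,0,0,0,0]],
])

```text
clock: 41.6
position: [0.547, 0.3944, 0.1452]
ee_rot: [-3.138, -0.001, -0.003]
force: [0.3, -0.1, 1.0]
width: 0.71
gripper_force: 0.0
```

arm_command([
  [[0,0,0,0,0,0],[0,0,0,0,0,0],[0,0,0,0,0,0],[0,0,0,0,0,0],[0,0,0,0,0,0],[0,0,0,0,0,0]],
], jaw=0.03, newtons=8)

```text
clock: 42.35
position: [0.5468, 0.3951, 0.1443]
ee_rot: [-3.138, -0.003, -0.003]
force: [-0.3, -0.2, 5.9]
width: 0.469
gripper_force: 8.0
```

arm_command([
  [[0,0,-0.01,0,0,0],[0,0,-0.02,0,0,0],[0,0,-0.02,0,0,0],[0,0,-0.025,0,0,0],[0,0,-0.03,0,0,0],[0,0,0,0,0,0],[0,0,0,0,0,0]],
])

```text
clock: 43.22
position: [0.5462, 0.3946, 0.2488]
ee_rot: [-3.139, -0.003, -0.002]
force: [0.2, 0.7, -0.5]
width: 0.467
gripper_force: 8.0
```

```bash
python3 - <<'E'
from h import *
plan([([.4165,.256,.2],0,0)],step=.05)
E
```

```text
at [0.5462 0.3946 0.2488] t 43.23 w 0.0429 F [ 0.2  0.7 -0.5]
([0.4165, 0.256, 0.2], 0, 0)
  [ [[-0.032, 0.035, 0.012, 0.0, 0.0, 0.0], [-0.033, 0.034, 0.012, 0.0, 0.0, 0.0], [-0.032, 0.035, 0.012, 0.0, 0.0, 0.0], [-0.0329, 0.0345, 0.0123, -0.003, -0.001, 0.002]] ]
```

arm_command([
  [[-0.032,0.035,0.012,0,0,0],[-0.033,0.034,0.012,0,0,0],[-0.032,0.035,0.012,0,0,0],[-0.033,0.034,0.012,-0.003,-0.001,0.002],[0,0,0,0,0,0],[0,0,0,0,0,0],[0,0,0,0,0,0]],
])

```text
clock: 44.1
position: [0.4175, 0.2574, 0.2003]
ee_rot: [3.141, 0.001, 0.002]
force: [0.4, -0.2, 0.2]
width: 0.464
gripper_force: 8.0
```

```bash
python3 - <<'E'
from h import *
W,d=wrist()
print("wells",[disc(W,c,.005,.018,.025) for c in((.4245,.3316),(.4174,.2566))])
plan([([.4165,.2565,.07],0,0)],step=.05)
E
```

```text
wells [array([4.234e-01, 3.312e-01, 1.180e-02, 4.231e-01, 3.302e-01, 4.700e-02,
       4.670e-02, 1.821e+03]), array([4.164e-01, 2.554e-01, 1.160e-02, 4.161e-01, 2.553e-01, 4.730e-02,
       4.620e-02, 1.746e+03])]
at [0.4175 0.2572 0.2002] t 44.15 w 0.043 F [-0.9 -0.1 -0.4]
([0.4165, 0.2565, 0.07], 0, 0)
  [ [[0.0, 0.0, 0.043, 0.0, 0.0, 0.0], [-0.001, 0.0, 0.044, 0.0, 0.0, 0.0], [-0.0001, 0.0006, 0.0432, 0.001, -0.001, 0.0]] ]
```

arm_command([
  [[0,0.001,0.043,0,0,0],[-0.001,0,0.043,0,0,0],[0,0,0.034,0,0,0],[0,0,0.012,0,0,0],[0,0,0.008,0,0,0],[0,0,0,0,0,0],[0,0,0,0,0,0]],
])

```text
clock: 45.02
position: [0.4162, 0.2559, 0.061]
ee_rot: [-3.141, 0.0, -0.002]
force: [0.1, -0.4, 0.1]
width: 0.468
gripper_force: 8.0
```

arm_command([
  [[0,0,0.003,0,0,0],[0,0,0.002,0,0,0],[0,0,0.001,0,0,0],[0,0,0,0,0,0]],
])

```text
clock: 45.52
position: [0.4156, 0.2554, 0.0542]
ee_rot: [3.141, -0.001, -0.0]
force: [-1.1, -0.2, 1.7]
width: 0.468
gripper_force: 8.0
```

arm_command([
  [[0,0,0,0,0,0],[0,0,0,0,0,0],[0,0,0,0,0,0]],
], jaw=0.056)

```text
clock: 45.9
position: [0.4156, 0.2554, 0.0541]
ee_rot: [3.141, -0.001, 0.0]
force: [-0.1, -0.4, -0.5]
width: 0.611
gripper_force: 0.0
```

arm_command([
  [[0,0,-0.03,0,0,0],[0,0,-0.05,0,0,0],[0,0,-0.055,0,0,0],[0,0,-0.055,0,0,0],[0,0,0,0,0,0],[0,0,0,0,0,0]],
])

```text
clock: 46.65
position: [0.4151, 0.2557, 0.2437]
ee_rot: [3.141, 0.0, -0.001]
force: [-0.3, 0.2, -0.6]
width: 0.608
gripper_force: 0.0
```

```bash
python3 - <<'E'
from h import *
W,d=wrist()
print("caps",disc(W,(.4095,.1805),.06,.09,.03),disc(W,(.4165,.256),.06,.09,.03))
plan([([.35,.1,.3],0,0)])
E
```

```text
caps [4.089e-01 1.801e-01 6.530e-02 4.080e-01 1.799e-01 3.770e-02 3.640e-02
 1.143e+03] [4.156e-01 2.548e-01 6.530e-02 4.149e-01 2.551e-01 3.680e-02 3.620e-02
 1.151e+03]
at [0.4148 0.2554 0.2432] t 46.7 w 0.056 F [-0.9 -0.5 -0.4]
([0.35, 0.1, 0.3], 0, 0)
  [ [[-0.016, 0.039, -0.014, 0.0, 0.0, 0.0], [-0.016, 0.039, -0.014, 0.0, 0.0, 0.0], [-0.017, 0.039, -0.014, 0.0, 0.0, 0.0], [-0.0159, 0.0385, -0.0145, 0.001, 0.001, 0.0]] ]
```

arm_command([
  [[-0.016,0.039,-0.014,0,0,0],[-0.016,0.039,-0.014,0,0,0],[-0.017,0.039,-0.014,0,0,0],[-0.016,0.039,-0.014,0,0,0],[0,0,0,0,0,0],[0,0,0,0,0,0]],
])

```text
clock: 47.45
position: [0.3501, 0.0999, 0.2997]
ee_rot: [3.141, 0.0, -0.001]
force: [0.3, 0.2, -1.2]
width: 0.613
gripper_force: 0.0
```

```bash
python3 - <<'E'
from h import *
from cell import arm
d=arm.get_image("side");cv2.imwrite("pics/s8.png",cv2.resize(d["pixels"][40:320,120:493,::-1],(800,600)))
T=top("pics/t8.png")
for y in(.0245,-.085,-.1945,-.304):
    q=T.reshape(-1,3);q=q[(np.abs(q[:,1]-y)<.04)&(q[:,0]>.53)&(q[:,0]<.68)&(q[:,2]>.16)]
    k=q[q[:,2]>q[:,2].max()-.012]; 
    f=k-k.mean(0);n=np.linalg.svd(f)[2][2];print(y,q[:,2].max().round(3),k.mean(0).round(3),(n*np.sign(n[2])).round(2))
print("jar",disc(T,(.702,.189),.08,.09,.04))
E
```

```text
0.0245 0.229 [0.629 0.023 0.221] [-0.13  0.    0.99]
-0.085 0.225 [ 0.622 -0.085  0.218] [-0.18  0.01  0.98]
-0.1945 0.227 [ 0.625 -0.195  0.22 ] [-0.19  0.02  0.98]
-0.304 0.226 [ 0.622 -0.305  0.218] [-0.2   0.01  0.98]
jar [7.015e-01 1.883e-01 8.320e-02 7.026e-01 1.887e-01 6.140e-02 6.150e-02
 2.390e+02]
```

View pics/s8.png

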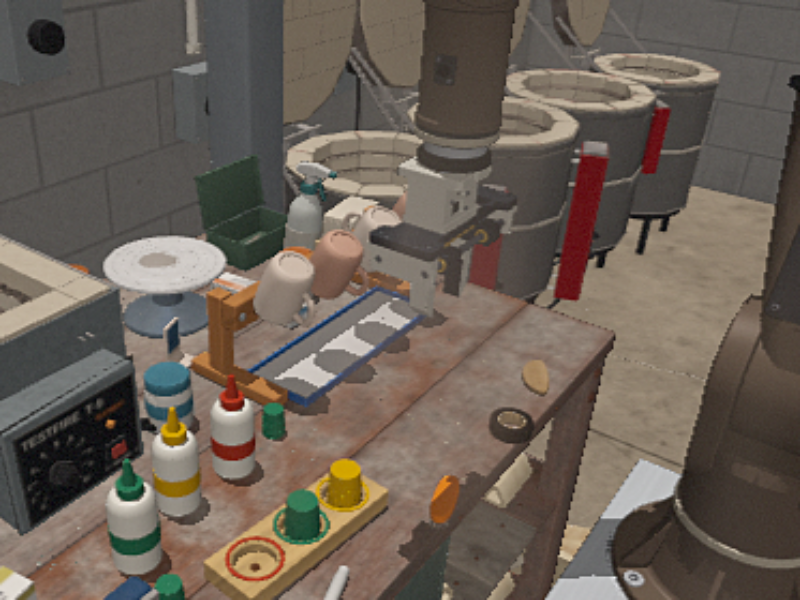

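The side view shows the three bottles standing open, with the yellow cap at (345,485) and the green cap at (302,517) each seated in its own ring. The mugs hang on the pegs, mug_a at (285,285), and the jar is where it was. One plane-fit check that all the mugs are fully home.

```bash
python3 - <<'E'
from h import *
T=top(); rng=np.random.default_rng(0)
for y in(.0245,-.085,-.1945,-.304):
    q=T.reshape(-1,3);q=q[(np.abs(q[:,1]-y)<.034)&(q[:,0]>.56)&(q[:,0]<.675)&(q[:,2]>.19)]
    best=None
    for _ in range(800):
        a=q[rng.choice(len(q),3,False)];n=np.cross(a[1]-a[0],a[2]-a[0]);n/=np.linalg.norm(n)+1e-9
        i=np.abs((q-a[0])@n)<.0015
        if abs(n[2])>.8 and (best is None or i.sum()>best.sum()):best=i
    k=q[best];n=np.linalg.svd(k-k.mean(0))[2][2];n*=np.sign(n[2])
    print(y,len(k),k.mean(0).round(4),n.round(3),"floor-tip gap mm",((np.dot(k.mean(0)-np.array([.611,y,.205]),n)-.010)*1000).round(1))
E
```

```text
0.0245 156 [0.6128 0.0256 0.2134] [-0.45   0.011  0.893] floor-tip gap mm -3.3
-0.085 159 [ 0.6062 -0.0833  0.2101] [-0.387  0.064  0.92 ] floor-tip gap mm -3.3
-0.1945 154 [ 0.6089 -0.1934  0.2119] [-0.412  0.008  0.911] floor-tip gap mm -2.9
-0.304 140 [ 0.6071 -0.3021  0.21  ] [-0.484  0.086  0.871] floor-tip gap mm -3.6
```

```bash
python3 -c "
from cell import arm
print(arm.sign_off())"
```

```text
the job is handed in; nothing more can be done
None
```

I handed the job in at about 48 s, with all four mugs hung fully home on their own pegs and the yellow and green caps seated in their wells. The red bottle was already open. All three bottles still stand open, and the jar has not moved.

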